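# Work the stuck bar-grip knob off a hotplate

### The job

The knobs of the small hotplate come off for washing, but they sit tight on their shafts. Take the knob with the raised bar grip and work it off upwards by twisting it back and forth while you pull: it must be turned a good 20 degrees anticlockwise (seen from above) and then, already drawn a few millimetres up but still on its shaft, a good 20 degrees clockwise past its starting direction; repeat as needed until it is off. Put it in the small steel dish and leave the low round knob on its shaft.

Things in the scene. Friction and masses are not known exactly. Their poses are not given: they have to be found in the camera images.
- bar_knob_mid (a point): Centre (half-way up) of the bar-grip knob: black plastic, 47 mm tall; a round skirt 43 mm across, 19 mm high, and on it an upright bar 40 mm long (along x), 14 mm wide (y), 28 mm high, to be pinched across its width. The skirt's top is 4.5 mm below this point, the bar's top 23.5 mm above. z up the shaft; x starts along the hotplate's x. It starts fully down, on the left or the right shaft; 40 g.
- bar_knob_pointer (a point): Pointer end of the bar (white line), half-way up the knob, 20 mm from its axis towards its -x; shows how far the knob is turned. The knob is held by friction alone: it turns all round with about 0.1 to 0.2 N m; a straight pull takes about 8 to 16 N, less while turning. The grip ends 11 mm up; 16 mm up it is clear of the shaft.
- round_knob_mid (a point): Centre (half-way up) of the other knob, which stays: low, round, black, fluted, 43 mm across, 25 mm high, 92 mm beside the bar-grip knob, on a like friction-fit shaft.
- hotplate: Portable one-ring hotplate, fixed: steel box 200 mm (x) by 170 mm (y), flat top 56 mm above the worktop. Origin: centre of its underside, z up; -x is the front with the controls. Two upright shafts 16 mm thick at x = -70, y = +46 and -46 mm, 15.5 mm high above the top. Behind them a dark round plate, 132 mm across, 10 mm above the top, centred at x = +30 mm.
- dish: Small open steel dish, loose, 350 g, round, 104 mm across its rim, 26 mm high, 3 mm wall, inner floor about 5 mm above its underside, narrower at the floor. Origin: centre of its underside. It stands empty on the worktop to the right of the hotplate, near the front edge.

How it is judged (in metres and radians):
On the way, in this order (a step that is already met when the one before it is completed fails the run):
1. the bar-grip knob is turned at least 12 degrees anticlockwise (seen from above) while still on its shaft (x of bar_knob_mid in the frame of hotplate between -0.082 and -0.058 m and ((y of bar_knob_mid in the frame of hotplate between 0.034 and 0.058 m and y of bar_knob_pointer in the frame of hotplate below 0.0418 m) or (y of bar_knob_mid in the frame of hotplate between -0.058 and -0.034 m and y of bar_knob_pointer in the frame of hotplate below -0.0502 m)) and z of bar_knob_mid in the frame of hotplate between 0.0745 and 0.0925 m), for 0.1 s.
2. then it is turned at least 12 degrees clockwise past its starting direction while drawn 1.5 to 14 mm up, still on its shaft (x of bar_knob_mid in the frame of hotplate between -0.082 and -0.058 m and ((y of bar_knob_mid in the frame of hotplate between 0.034 and 0.058 m and y of bar_knob_pointer in the frame of hotplate above 0.0502 m) or (y of bar_knob_mid in the frame of hotplate between -0.058 and -0.034 m and y of bar_knob_pointer in the frame of hotplate above -0.0418 m)) and z of bar_knob_mid in the frame of hotplate between 0.081 and 0.0935 m), for 0.1 s.
At the end, for the whole second after the job is handed in: The bar-grip knob lies at rest in the dish (its centre within 35 mm of the dish's axis and less than 45 mm above the dish's underside), the dish stands level on the worktop, and the round knob is still on its shaft, raised by less than 5 mm (horizontal distance between bar_knob_mid and dish below 0.035 m and z of bar_knob_mid in the frame of dish between 0.01 and 0.045 m and angle between dish's own z axis and vertical below 0.15 rad and height (world z) of dish below 0.01 m and linear speed of bar_knob below 0.03 m/s and z of round_knob_mid in the frame of hotplate below 0.0735 m and x of round_knob_mid in the frame of hotplate below -0.06 m); the robot touches nothing.
It fails at once if the round knob is pulled up 6 mm or more (z of round_knob_mid in the frame of hotplate above 0.0745 m).
It also fails if it takes over 48 s, if anything falls off the work surface, if the arm or the gripper's body presses on something with over 40 N, if the wrist force passes 120 N, or if a joint passes its speed limit or range.

### The arm

A 6-joint arm with a two-finger parallel gripper is mounted at the origin on a cart in front of the work surface, level with it; the furniture and walls round the work are solid. World frame = base frame: x ahead of the robot, y to its left, z up, the work surface at z = 0. Lengths are in mm, angles in rad, forces in N, time in s.
With the tool pointing down it reaches from about 350 to 775 mm from the base axis. Payload 7.3 kg.
Tool frame: the origin (TCP) lies at the very end of the fingers, on their centre line; the grasp point (between the pads) lies 19 mm behind it; z points along the fingers, y is the line along which they close (so a half turn about z gives the same grasp; the last joint's range is limited). The gripper opens to 92 mm and grips with 3 to 60 N. Pads are 19 mm wide; open, the fingers measure 130 mm over their backs; the gripper's body (75 mm by 190 mm) begins 47 mm behind the grasp point.
Start: joints at [-1.295, 0.342, 1.524, -0, 1.275, -0.146], TCP at [214.961, -478.996, 226.741] pointing down, gripper open.
Joint ranges: [-2.53, 2.53], [-0.77, 2.02], [0.04, 2.7], [-1, 4.14], [0.28, 2.66], [-3.11, 3.11]. Speed limits (rad/s): [2.57, 2.57, 3.14, 3.14, 3.14, 3.14].

### API

Orientations are given as [roll, pitch, yaw] about the fixed x, y, z axes, in that order (R = Rz(yaw) Ry(pitch) Rx(roll)).
In Python, from plant import bot gives the robot as it stands.
- The arm moves only by the tool jog_arm, never from a script. Its argument "targets" is a list of rows, each an object with "xyz": the shift along the tool's x, y, z as a fraction of full scale, a list of three; "spin": the turn about the tool's z as a fraction of full scale. In form: [{"xyz": [x, y, z], "spin": spin}, ...]. A call has exactly 10 rows; each row shifts and turns the commanded pose from where the row before left it, along the tool's axes as they then stand; what a row does not reach is not made up. Full scale, the value 1, is 80 mm for a shift and 0.1 rad for a turn. A row lasts 1/8 s, in which the tool goes at most 62.5 mm and 10.7 degrees, less where a joint would pass 70% of its speed; a pose out of reach is approached as far as the arm can. A call with a number of a shift or a turn outside -1 to 1 is refused whole. A call with a gripper value outside its range is refused whole. "gripper" is the opening in per cent of the stroke, from 0 (shut) to 100 (fully open), set as the call begins (left out, the last holds). The fingers move at their own pace and stop on an object; the grip force is fixed at half the most. Time passes only in rows, so rows that do not move let the fingers close, or fill a call up. It gives the time, the measured TCP pose, the force, the opening and the grip force at its end, in the units of the state.
- bot.get_obs(): the state, without advancing time (a new reading comes with each control period).
- bot.capture(name): name is "side" or "top"; returns the picture (480x640x3 uint8, blue, green, red); there is no depth.
- bot.get_calibration(name): a dict with "vfov" (degrees; the focal length in pixels is half the picture's height over the tangent of half this angle, whatever the lens; pixels are square), "cx", "cy" (the principal point, pixels), "eye" and "rotation" of the camera in the world. Camera axes: x right, y down, z forward; pixel columns grow to the right and rows downward; lengths in mm; the calibration is good to about 2 mm. A picture is of the moment at which its call begins. get_calibration takes no time and is no camera call.
- bot.close_job(): hands the job in; it is judged then, once.
The state is a dict: "time": time; "joint_positions": joint angles; "dq": joint speeds; "tau": joint torques, N m; "tool_pos": TCP position; "tcp_rot": TCP orientation; "contact_force": force on the tool from outside, world axes, zero at the start; "moment": the same for the moment, N m; "grip_width": finger opening in mm; "finger_force": force on a finger pad.
Only numpy, scipy, OpenCV 4.12 (cv2) and the standard library are available. Lean on these libraries where they do the work, as an engineer would, in place of code of your own. Each camera call takes 0.05 s, during which the arm holds its last target. There are 200 camera calls.

## Working session

There is one attempt and no reset: what is moved stays moved. The work goes in short steps, Python scripts to look and compute and a tool call to move; the robot and the scene stay as the last step left them, time stands still between calls to the robot, and variables do not carry over. Pictures are saved under pics/ and viewed, at most 10 in all, crops included, and the job is handed in when it is done.

Besides the shell and the picture viewer there is one more tool, called after "Call:" by a JSON object that holds its "op" and its "data", one argument or row to a line. jog_arm: Moves the arm, as the interface text tells. Shift numbers are shares of 80 mm and turn numbers shares of 0.1 rad, none past 1 either way. Its arguments: {"type":"object","properties":{"targets":{"type":"array","items":{"type":"object","properties":{"xyz":{"type":"array","items":{"type":"number"}},"spin":{"type":"number"}}}},"gripper":{"type":"number"}},"required":["targets"]}

```bash
mkdir -p pics
python3 - <<'E'
from plant import bot
import cv2
for n in("side","top"):
    cv2.imwrite(f"pics/{n}0.png",bot.capture(n)); print(n,bot.get_calibration(n))
print(bot.get_obs())
E
```

```text
side {'vfov': 53.32442248341246, 'cx': 321.95277719647333, 'cy': 244.71772574453513, 'eye': array([ 520.82408616, -858.57610227,  613.68122614]), 'rotation': array([-2.18021964,  0.01693676,  0.04404287])}
top {'vfov': 42.671591170517345, 'cx': 324.24352712660703, 'cy': 233.13118381375082, 'eye': array([ 265.92723543,  -90.5312913 , 1254.08251766]), 'rotation': array([-2.97175936e+00, -8.87245971e-04, -1.55700596e+00])}
{'time': 0.1, 'joint_positions': array([-1.29500126e+00,  3.42633562e-01,  1.52491739e+00,  8.36376682e-06,
        1.27541082e+00, -1.45990084e-01]), 'dq': array([-8.27440464e-04, -2.30426229e-05, -1.66515152e-03,  3.71012297e-04,
        2.61320364e-03, -1.99149944e-03]), 'tau': array([ 1.02984057e-03, -4.32005811e+01, -2.44694406e+01,  7.19505153e-02,
        5.26672555e-02, -4.43343197e-05]), 'tool_pos': array([ 214.85669057, -478.62185524,  226.12601004]), 'tcp_rot': array([-3.14023926e+00, -2.07082363e-04,  4.21782570e-01]), 'contact_force': array([ 0.06314387, -0.32211029,  0.07793246]), 'moment': array([-0.01120148,  0.00684868, -0.02229584]), 'finger_force': 0.0, 'grip_width': 91.63988098832901}
```

View pics/top0.png

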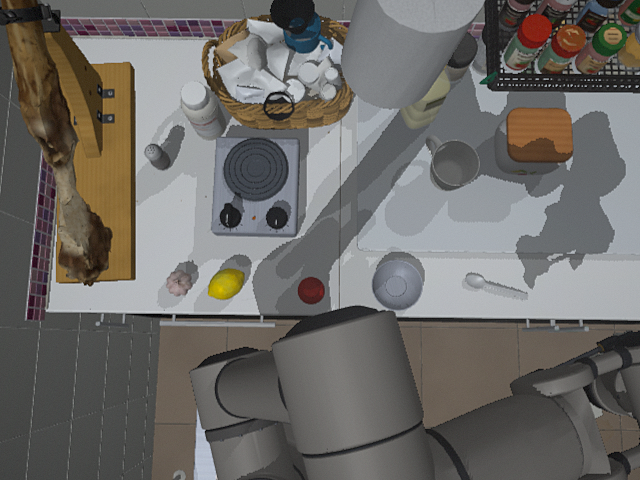

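View pics/side0.png

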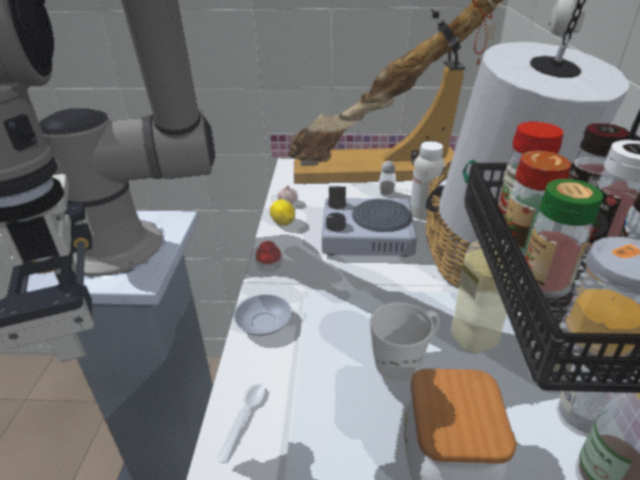

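The top view shows the hotplate at about (256,187), knobs at (230,216) and (277,217), and the dish at (397,283). The side view shows the tall knob at (338,196), which is the left shaft, the low knob at (337,221) and the dish at (264,315).

```bash
cat > h.py <<'E'
import numpy as np, cv2
from scipy.spatial.transform import Rotation as Ro
from plant import bot
def cal(n):
    c=bot.get_calibration(n); return 240/np.tan(np.radians(c["vfov"]/2)),c["cx"],c["cy"],np.array(c["eye"]),Ro.from_euler("xyz",c["rotation"]).as_matrix()
def ray(n,p):
    f,cx,cy,e,R=cal(n); d=R@np.array([(p[0]-cx)/f,(p[1]-cy)/f,1]); return e,d/np.linalg.norm(d)
def plane(n,p,z):
    e,d=ray(n,p); return e+d*(z-e[2])/d[2]
def tri(p,q):
    (a,u),(b,v)=ray("top",p),ray("side",q)
    s=np.linalg.lstsq(np.c_[u,-v],b-a,rcond=None)[0]; P,Q=a+s[0]*u,b+s[1]*v
    return (P+Q)/2,np.linalg.norm(P-Q)
def proj(n,X):
    f,cx,cy,e,R=cal(n); c=R.T@(np.array(X)-e); return f*c[0]/c[2]+cx,f*c[1]/c[2]+cy
E
python3 - <<'E'
from h import *
t=cv2.imread("pics/top0.png");s=cv2.imread("pics/side0.png")
a=cv2.resize(t[130:240,205:305],(400,440),interpolation=cv2.INTER_CUBIC)
b=cv2.resize(s[175:265,315:415],(400,360),interpolation=cv2.INTER_CUBIC)
c=np.zeros((440,800,3),np.uint8);c[:,:400]=a;c[:360,400:]=b
cv2.imwrite("pics/crop0.png",c)
print("dish",plane("top",(397,283),26),plane("side",(264,313),26))
for p in((213,236),(299,234),(215,139),(299,140)):print(plane("top",p,56))
print("knobs",plane("top",(230,216),80),plane("top",(277,217),75),tri((230,214),(338,188)))
E
```

```text
dish [ 377.35167562 -235.63096938   26.        ] [ 379.51624249 -233.057818     26.        ]
[462.55814304 131.00635046  56.        ]
[468.93651427 -38.86301727  56.        ]
[662.27309113 135.81061515  56.        ]
[662.56064682 -34.84784238  56.        ]
knobs [498.55256648  95.21772829  80.        ] [498.8340818    4.03545132  75.        ] (array([502.14239777,  92.3949639 , 103.24093187]), np.float64(8.507647849879238))
```

View pics/crop0.png

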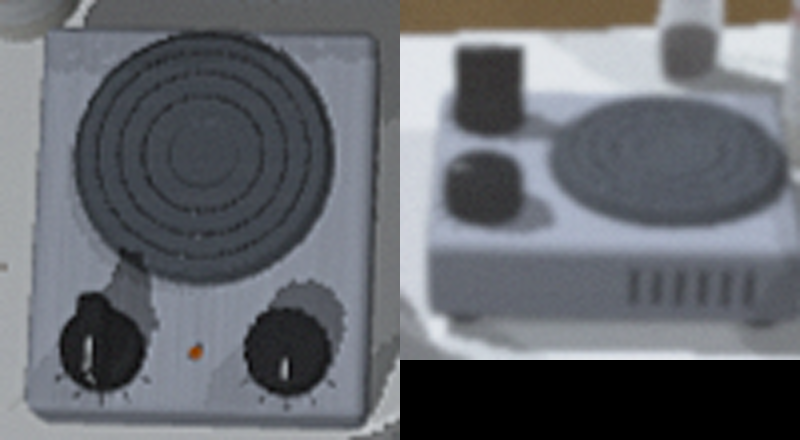

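The crop shows the bar knob on the left shaft, skirt circle centred at (230.8,216.8), with its white pointer towards the front. The bar top leans out to about (227.5,214).

Run:
```python
from h import *
t=cv2.imread("pics/top0.png");s=cv2.imread("pics/side0.png")
for n,im,rois in(("top",t,((214,198,246,232),(262,200,295,232))),("side",s,((322,180,350,211),(322,211,352,235)))):
    for x0,y0,x1,y1 in rois:
        m=(im[y0:y1,x0:x1].max(2)<62).astype(np.uint8)
        k,l,st,c=cv2.connectedComponentsWithStats(m);i=1+st[1:,4].argmax()
        print(n,st[i]+[x0,y0,0,0,0],c[i]+[x0,y0])
print("skirt",plane("top",(230.8,216.8),75),"round",plane("top",(276.9,217.8),79))
for p in((227.3,214),(227.8,213.5)):
  for q in((337.5,187.5),(337.5,188.5)):print(tri(p,q))
X=[500,94]
print([np.round(proj(n,X+[z]),1) for n in("top","side") for z in(75,103)])
# dish rim ellipse in the top view
g=cv2.cvtColor(t,cv2.COLOR_BGR2HSV)[255:312,365:430,1]; 
m=(g>22).astype(np.uint8);k,l,st,c=cv2.connectedComponentsWithStats(m);i=1+st[1:,4].argmax();print("dish",st[i],c[i]+[365,255])
```

```text
top [220 203  21  25 357] [230.         215.63865546]
top [266 207  22  22 362] [276.43370166 217.20441989]
side [330 188  15  20 245] [337.05306122 197.63673469]
side [328 215  16  15 149] [336.06711409 223.43624161]
skirt [497.9708445   94.38129679  75.        ] round [496.4528959    3.86690966  79.        ]
(array([501.62441763,  97.66433092, 101.87878878]), np.float64(7.084251164587909))
(array([501.88683011,  98.05598775,  99.2067866 ]), np.float64(6.53906085709305))
(array([502.04837056,  96.56495981, 102.58278155]), np.float64(6.24852534998666))
(array([502.31133668,  96.95314215,  99.91631064]), np.float64(5.70210433477154))
[array([231. , 215.8]), array([228.9, 212.9]), array([335.2, 199.1]), array([335.2, 188.2])]
dish [   7    5   51   51 2007] [396.84155456 284.70353762]
```

Call:
{"op": "jog_arm", "data": {
  "targets": [
    {"xyz": [0.42, -0.34, 0], "spin": 0},
    {"xyz": [0.42, -0.34, 0], "spin": 0},
    {"xyz": [0.42, -0.34, 0], "spin": 0},
    {"xyz": [0.42, -0.34, 0], "spin": 0},
    {"xyz": [0.42, -0.34, 0], "spin": 0},
    {"xyz": [0.42, -0.34, 0], "spin": 0},
    {"xyz": [0.42, -0.34, 0], "spin": 0},
    {"xyz": [0.42, -0.34, 0], "spin": 0},
    {"xyz": [0.42, -0.34, 0], "spin": 0},
    {"xyz": [0.42, -0.34, 0], "spin": 0}
  ],
  "gripper": 45
}}

```text
time: 1.35
tool_pos: [410.5, -91.9, 226.6]
tcp_rot: [-3.141, 0.0, 0.422]
contact_force: [0.6, 1.3, 0.3]
grip_width: 41.4
finger_force: 0.0
```

Call:
{"op": "jog_arm", "data": {
  "targets": [
    {"xyz": [0.394, -0.335, 0], "spin": 0},
    {"xyz": [0.394, -0.335, 0], "spin": 0},
    {"xyz": [0.394, -0.335, 0], "spin": 0},
    {"xyz": [0.394, -0.335, 0], "spin": 0},
    {"xyz": [0.394, -0.335, 0], "spin": 0},
    {"xyz": [0, 0, 0.3], "spin": 0.99},
    {"xyz": [0, 0, 0.3], "spin": 0.99},
    {"xyz": [0, 0, 0.3], "spin": 0.99},
    {"xyz": [0, 0, 0.3], "spin": 0.99},
    {"xyz": [0, 0, 0], "spin": 0}
  ]
}}

```text
time: 2.6
tool_pos: [497.7, 93.4, 129.0]
tcp_rot: [3.141, 0.005, 0.027]
contact_force: [0.2, 0.8, 0.5]
grip_width: 41.5
finger_force: 0.0
```

Run:
```python
from h import *
t=bot.capture("top");s=bot.capture("side");cv2.imwrite("pics/t1.png",t);cv2.imwrite("pics/s1.png",s)
o=bot.get_obs();p=o["tool_pos"];print(p,o["tcp_rot"])
print([np.round(proj(n,p),1) for n in("top","side")])
c=np.zeros((560,800,3),np.uint8)
c[:,:400]=cv2.resize(t[130:242,195:275],(400,560),interpolation=cv2.INTER_CUBIC)
c[:,400:]=cv2.resize(s[140:252,295:375],(400,560),interpolation=cv2.INTER_CUBIC)
cv2.imwrite("pics/crop1.png",c)
```

```text
[499.30481101  93.48459297 131.11607402] [ 3.14149921e+00 -1.29624110e-04  2.78041462e-02]
[array([226.8, 210.2]), array([334.9, 177. ])]
```

View pics/crop1.png

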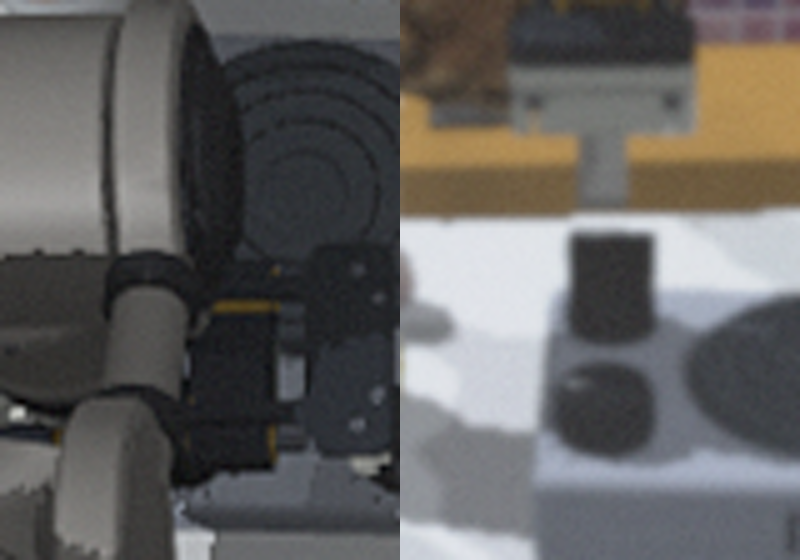

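The side crop shows the finger at column 336 and the knob's centre at 337.5, so the knob is about 3 mm further in x. The top view is blocked by the arm.

Call:
{"op": "jog_arm", "data": {
  "targets": [
    {"xyz": [0.03, -0.01, 0], "spin": 0},
    {"xyz": [0, 0, 0.15], "spin": 0},
    {"xyz": [0, 0, 0.15], "spin": 0},
    {"xyz": [0, 0, 0.15], "spin": 0},
    {"xyz": [0, 0, 0.1], "spin": 0},
    {"xyz": [0, 0, 0.08], "spin": 0},
    {"xyz": [0, 0, 0.03], "spin": 0},
    {"xyz": [0, 0, 0], "spin": 0},
    {"xyz": [0, 0, 0], "spin": 0},
    {"xyz": [0, 0, 0], "spin": 0}
  ]
}}

```text
time: 3.95
tool_pos: [501.6, 94.4, 78.2]
tcp_rot: [3.142, -0.001, 0.026]
contact_force: [0.5, 0.9, -1.6]
grip_width: 41.3
finger_force: 0.0
```

Call:
{"op": "jog_arm", "data": {
  "targets": [
    {"xyz": [0, 0, 0], "spin": 0},
    {"xyz": [0, 0, 0], "spin": 0},
    {"xyz": [0, 0, 0], "spin": 0},
    {"xyz": [0, 0, 0], "spin": 0},
    {"xyz": [0, 0, 0], "spin": 0},
    {"xyz": [0, 0, 0], "spin": 0},
    {"xyz": [0, 0, 0], "spin": 0},
    {"xyz": [0, 0, 0], "spin": 0},
    {"xyz": [0, 0, 0], "spin": 0},
    {"xyz": [0, 0, 0], "spin": 0}
  ],
  "gripper": 0
}}

```text
time: 5.2
tool_pos: [501.4, 96.4, 78.1]
tcp_rot: [-3.139, -0.001, 0.025]
contact_force: [-0.7, 9.4, 2.1]
grip_width: 14.2
finger_force: 29.9
```

Run:
```python
from h import *
s=bot.capture("side");cv2.imwrite("pics/s2.png",cv2.resize(s[140:252,295:375],(400,560),interpolation=cv2.INTER_CUBIC))
o=bot.get_obs();print(o["tool_pos"],o["tcp_rot"],o["contact_force"],o["moment"],o["grip_width"],o["finger_force"])
```

```text
[501.45281764  96.34906881  78.10416725] [-3.13855385e+00 -5.59703183e-04  2.53110329e-02] [-0.58323559  9.99319932  1.34400455] [1.83302786 0.08755029 0.00259925] 13.722459180734294 29.87812489271164
```

View pics/s2.png

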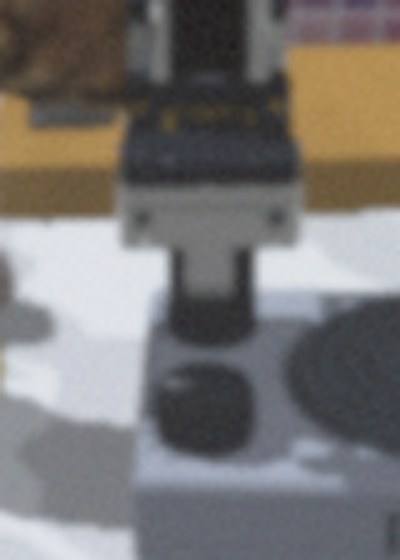

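The bar is pinched at 14 mm and centred in x (finger column 210, knob 212 in the crop). The residual 10 N in y means the commanded position should move +2 mm.

Call:
{"op": "jog_arm", "data": {
  "targets": [
    {"xyz": [0, -0.025, 0], "spin": 0},
    {"xyz": [0, 0, 0], "spin": -1},
    {"xyz": [0, 0, 0], "spin": -1},
    {"xyz": [0, 0, 0], "spin": -1},
    {"xyz": [0, 0, 0], "spin": -1},
    {"xyz": [0, 0, 0], "spin": -0.6},
    {"xyz": [0, 0, 0], "spin": 0},
    {"xyz": [0, 0, 0], "spin": 0},
    {"xyz": [0, 0, 0], "spin": 0},
    {"xyz": [0, 0, 0], "spin": 0}
  ]
}}

```text
time: 6.5
tool_pos: [501.5, 97.0, 78.0]
tcp_rot: [-3.141, -0.001, 0.484]
contact_force: [-0.1, 6.1, 0.2]
grip_width: 13.6
finger_force: 30.0
```

Run:
```python
from h import *
s=bot.capture("side");cv2.imwrite("pics/s3.png",cv2.resize(s[140:252,295:375],(400,560),interpolation=cv2.INTER_CUBIC))
o=bot.get_obs();print(o["tool_pos"],o["tcp_rot"],o["contact_force"],o["moment"],o["grip_width"],o["finger_force"])
```

```text
[501.56494069  97.00344861  78.00221047] [-3.14106059e+00 -8.97920167e-04  4.84304148e-01] [ 0.59775241  5.31628255 -0.29362505] [ 1.02545536 -0.06716036  0.09805743] 13.750646246276853 29.952059984207153
```

Call:
{"op": "jog_arm", "data": {
  "targets": [
    {"xyz": [0.006, -0.011, -0.01], "spin": 0.9},
    {"xyz": [0, 0, -0.01], "spin": 0.95},
    {"xyz": [0, 0, -0.01], "spin": 0.95},
    {"xyz": [0, 0, -0.01], "spin": 0.95},
    {"xyz": [0, 0, -0.01], "spin": 0.95},
    {"xyz": [0, 0, -0.01], "spin": 0.95},
    {"xyz": [0, 0, -0.01], "spin": 0.95},
    {"xyz": [0, 0, -0.01], "spin": 0.95},
    {"xyz": [0, 0, 0], "spin": 0.95},
    {"xyz": [0, 0, 0], "spin": 0.7}
  ]
}}

```text
time: 7.8
tool_pos: [501.3, 98.1, 84.0]
tcp_rot: [-3.141, 0.001, -0.438]
contact_force: [0.7, 7.0, -2.3]
grip_width: 13.9
finger_force: 29.9
```

Run:
```python
from h import *
s=bot.capture("side");a=cv2.imread("pics/s3.png")
cv2.imwrite("pics/s4.png",np.hstack([a,cv2.resize(s[140:252,295:375],(400,560),interpolation=cv2.INTER_CUBIC)]))
o=bot.get_obs();print(o["tool_pos"],o["tcp_rot"],o["contact_force"],o["moment"],o["grip_width"],o["finger_force"])
```

```text
[501.37696239  98.15033398  83.99869512] [-3.14052822e+00  6.24234040e-04 -4.41328036e-01] [ 1.61453866  5.74085992 -1.86353899] [ 1.21775247 -0.13180049 -0.04134085] 13.520036226796549 29.945672750473022
```

View pics/s4.png

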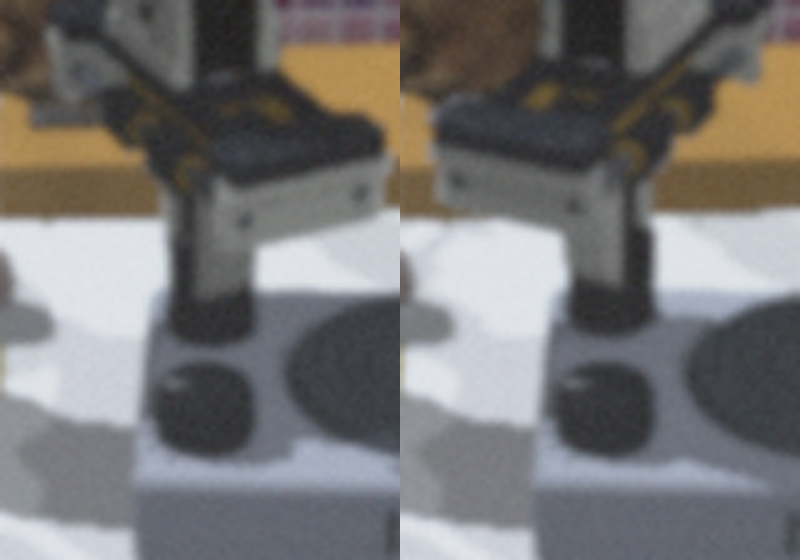

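Left: before; right: after. The knob's bottom rose from row 345 to 335 in the crop and its bar follows the fingers, so it is up about 6 mm and turned clockwise. Now I'll twist back while drawing it off.

Call:
{"op": "jog_arm", "data": {
  "targets": [
    {"xyz": [-0.007, -0.015, 0], "spin": 0},
    {"xyz": [0, 0, -0.015], "spin": -0.9},
    {"xyz": [0, 0, -0.02], "spin": -0.9},
    {"xyz": [0, 0, -0.02], "spin": -0.9},
    {"xyz": [0, 0, -0.02], "spin": -0.9},
    {"xyz": [0, 0, -0.03], "spin": -0.9},
    {"xyz": [0, 0, -0.05], "spin": 0},
    {"xyz": [0, 0, -0.1], "spin": 0},
    {"xyz": [0, 0, -0.2], "spin": 0},
    {"xyz": [0, 0, -0.3], "spin": 0}
  ]
}}

```text
time: 9.1
tool_pos: [501.0, 98.5, 145.2]
tcp_rot: [3.141, 0.001, 0.014]
contact_force: [0.2, -0.5, 0.5]
grip_width: 14.1
finger_force: 30.0
```

Run:
```python
from h import *
s=bot.capture("side")
cv2.imwrite("pics/s5.png",cv2.resize(s[110:240,275:395],(600,650)[::1],interpolation=cv2.INTER_CUBIC)[:600])
o=bot.get_obs();print(o["tool_pos"],o["tcp_rot"],o["contact_force"],o["moment"],o["grip_width"],o["finger_force"])
```

```text
[502.99812324  98.66490532 148.6250789 ] [ 3.14140134 -0.00497777  0.01446209] [2.13219433 0.16502749 2.02957172] [ 0.07409414 -0.03817158 -0.02860599] 13.919560061369497 29.958273768424988
```

View pics/s5.png

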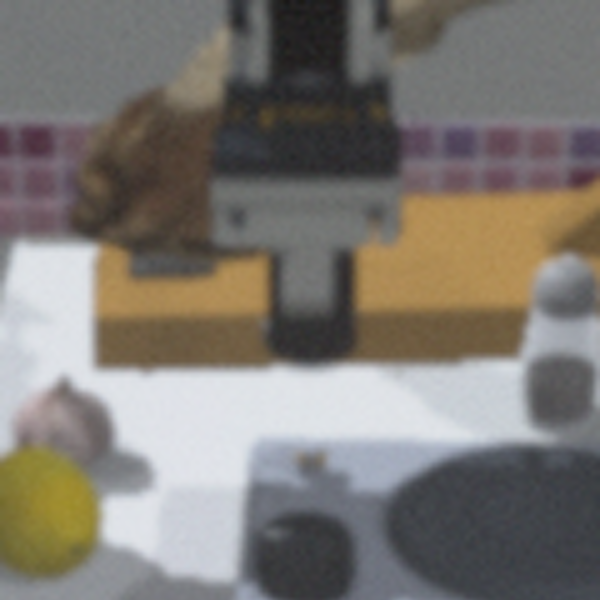

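The knob is clear of the shaft (bare shaft at about (311,462) in the crop, round knob at (305,550)). Carrying it to the dish.

Call:
{"op": "jog_arm", "data": {
  "targets": [
    {"xyz": [-0.182, 0.458, 0], "spin": 0},
    {"xyz": [-0.182, 0.458, 0], "spin": 0},
    {"xyz": [-0.182, 0.458, 0], "spin": 0},
    {"xyz": [-0.182, 0.458, 0], "spin": 0},
    {"xyz": [-0.182, 0.458, 0], "spin": 0},
    {"xyz": [-0.182, 0.458, 0], "spin": 0},
    {"xyz": [-0.182, 0.458, 0], "spin": 0},
    {"xyz": [-0.182, 0.458, 0], "spin": 0},
    {"xyz": [-0.182, 0.458, 0], "spin": 0},
    {"xyz": [0, 0, 0], "spin": 0}
  ]
}}

```text
time: 10.4
tool_pos: [375.0, -235.2, 144.8]
tcp_rot: [3.141, -0.0, 0.011]
contact_force: [-0.0, 0.5, -1.4]
grip_width: 13.8
finger_force: 30.0
```

Call:
{"op": "jog_arm", "data": {
  "targets": [
    {"xyz": [0, 0, 0.3], "spin": 0},
    {"xyz": [0, 0, 0.3], "spin": 0},
    {"xyz": [0, 0, 0.2], "spin": 0},
    {"xyz": [0, 0, 0.1], "spin": 0},
    {"xyz": [0, 0, 0], "spin": 0},
    {"xyz": [0, 0, 0], "spin": 0},
    {"xyz": [0, 0, 0], "spin": 0},
    {"xyz": [0, 0, 0], "spin": 0},
    {"xyz": [0, 0, 0], "spin": 0},
    {"xyz": [0, 0, 0], "spin": 0}
  ]
}}

```text
time: 11.65
tool_pos: [375.6, -233.2, 72.8]
tcp_rot: [3.141, -0.0, 0.016]
contact_force: [0.2, -1.0, -0.6]
grip_width: 13.6
finger_force: 30.0
```

Run:
```python
from h import *
s=bot.capture("side")
cv2.imwrite("pics/s6.png",cv2.resize(s[220:350,200:340],(700,600),interpolation=cv2.INTER_CUBIC))
o=bot.get_obs();p=o["tool_pos"];print(p,o["tcp_rot"],o["contact_force"],o["grip_width"],proj("side",p),proj("side",[p[0],p[1],26]))
```

```text
[ 375.60186365 -233.14269011   72.74289715] [ 3.14147485e+00 -5.90021440e-05  1.57291749e-02] [-0.28527037  0.18886902 -1.14363867] 13.903806145454354 (np.float64(259.42079546266683), np.float64(293.0848551287958)) (np.float64(261.8196876142137), np.float64(312.99360824261464))
```

View pics/s6.png

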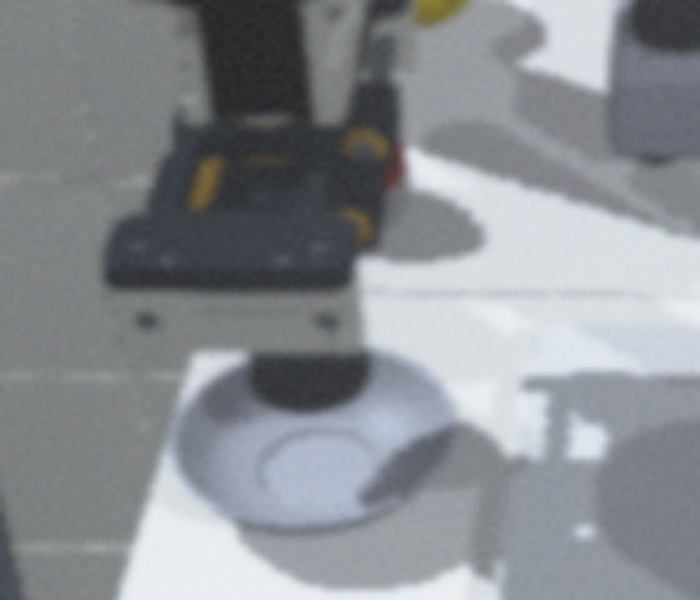

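The dish's rim centre is at about (263,315) in the full picture and the tool axis falls at (262–263,313), so it is aligned. Lowering.

Call:
{"op": "jog_arm", "data": {
  "targets": [
    {"xyz": [0.02, 0, 0.2], "spin": 0},
    {"xyz": [0, 0, 0.15], "spin": 0},
    {"xyz": [0, 0, 0.08], "spin": 0},
    {"xyz": [0, 0, 0.06], "spin": 0},
    {"xyz": [0, 0, 0.04], "spin": 0},
    {"xyz": [0, 0, 0], "spin": 0},
    {"xyz": [0, 0, 0], "spin": 0},
    {"xyz": [0, 0, 0], "spin": 0},
    {"xyz": [0, 0, 0], "spin": 0},
    {"xyz": [0, 0, 0], "spin": 0}
  ]
}}

```text
time: 12.95
tool_pos: [377.2, -233.1, 30.4]
tcp_rot: [3.141, -0.0, 0.016]
contact_force: [0.0, -0.4, -0.4]
grip_width: 13.9
finger_force: 30.0
```

Call:
{"op": "jog_arm", "data": {
  "targets": [
    {"xyz": [0, 0, 0.01], "spin": 0},
    {"xyz": [0, 0, 0.01], "spin": 0},
    {"xyz": [0, 0, 0.01], "spin": 0},
    {"xyz": [0, 0, 0], "spin": 0},
    {"xyz": [0, 0, 0], "spin": 0},
    {"xyz": [0, 0, 0], "spin": 0},
    {"xyz": [0, 0, 0], "spin": 0},
    {"xyz": [0, 0, 0], "spin": 0},
    {"xyz": [0, 0, 0], "spin": 0},
    {"xyz": [0, 0, 0], "spin": 0}
  ]
}}

```text
time: 14.2
tool_pos: [377.2, -233.1, 27.9]
tcp_rot: [3.141, -0.0, 0.016]
contact_force: [-0.1, 0.7, 1.7]
grip_width: 13.8
finger_force: 30.0
```

Call:
{"op": "jog_arm", "data": {
  "targets": [
    {"xyz": [0, 0, 0], "spin": 0},
    {"xyz": [0, 0, 0], "spin": 0},
    {"xyz": [0, 0, 0], "spin": 0},
    {"xyz": [0, 0, 0], "spin": 0},
    {"xyz": [0, 0, -0.05], "spin": 0},
    {"xyz": [0, 0, -0.2], "spin": 0},
    {"xyz": [0, 0, -0.3], "spin": 0},
    {"xyz": [0, 0, -0.4], "spin": 0},
    {"xyz": [0, 0, -0.4], "spin": 0},
    {"xyz": [0, 0, -0.3], "spin": 0}
  ],
  "gripper": 40
}}

```text
time: 15.45
tool_pos: [377.4, -233.2, 161.6]
tcp_rot: [3.141, -0.001, 0.016]
contact_force: [1.2, 0.6, -0.2]
grip_width: 36.7
finger_force: 0.0
```

Run:
```python
from h import *
s=bot.capture("side")
cv2.imwrite("pics/s7.png",cv2.resize(s[180:350,200:380],(636,600),interpolation=cv2.INTER_CUBIC))
o=bot.get_obs();print(o["tool_pos"],o["contact_force"],o["grip_width"])
```

```text
[ 378.53439803 -234.1378786   164.08613448] [ 1.17144728 -1.59787118  3.34633655] 36.65342352406617
```

View pics/s7.png

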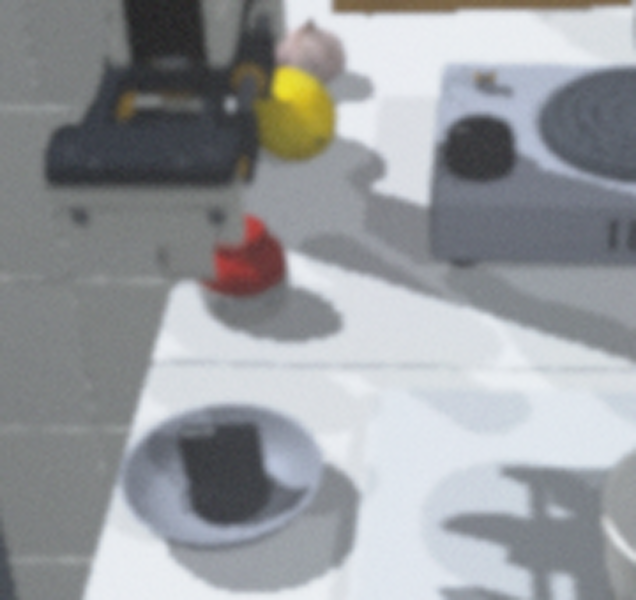

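The knob stands in the middle of the dish at about (225,470) in the crop, the dish is level, the round knob is on its shaft at (480,147), and the gripper is clear.

```bash
python3 -c "
from plant import bot
print(bot.close_job())"
```

```text
the job is handed in; nothing more can be done
None
```

I twisted the bar-grip knob anticlockwise then clockwise about 26° each way, drew it off its shaft and set it in the steel dish, with the round knob still on its shaft; the job is handed in, but no verdict came back.

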